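# Centre the wobbly figure on its plinth

### The arm

A 6-joint arm with a two-finger parallel gripper is mounted at the origin on a cart in front of the work surface, level with it; the furniture and walls round the work are solid. World frame = base frame: x ahead of the robot, y to its left, z up, the work surface at z = 0. Lengths are in m, angles in degrees, forces in N, time in s.
With the tool pointing down it reaches from about 0.35 to 0.875 m from the base axis. Payload 4.2 kg.
Tool frame: the origin (TCP) lies on the centre line of the jaws, within the pads' length; the fingertips stand 25 mm ahead of it and the grasp point (between the pads) lies 6 mm ahead of it; z points along the fingers, y is the line along which they close (so a half turn about z gives the same grasp; the last joint's range is limited). The gripper opens to 87 mm and grips with 3 to 60 N. Pads are 19 mm wide; open, the fingers measure 117 mm over their backs; the gripper's body (75 mm by 190 mm) begins 51 mm behind the grasp point.
Start: joints at [82.884, 22.042, 0.453, 0, -68.411, -14.817], TCP at [0.233, 0.58, 0.248] pointing down, gripper open.
Joint ranges: [-179.83, 179.83], [-69.29, 118.12], [-61.27, 80.66], [-181.25, 117.63], [-171.15, -9.14], [-177.46, 177.46]. Speed limits (degrees/s): [159.86, 159.86, 180, 180, 180, 180].

### API

Orientations are given as a 3x3 rotation matrix whose columns are the frame's x, y, z axes.
In Python, from station import r gives the robot as it stands.
- The arm moves only by the tool move_arm, never from a script. Its argument "series" is a list of rows, each an object with "grip": the opening, from 0 (shut) to 1 (fully open); "xyz": the shift along the tool's x, y, z in mm, a list of three; "angular": the turn, a rotation vector about the tool's x, y, z in rad, a list of three. A call has 1 to 10 rows; each row is the pose to reach, as a shift and turn from the pose commanded when the call began, along the tool's axes at that moment; what a row does not reach only later rows make up. A row lasts 1/10 s, in which the tool goes at most 50 mm and 8.59 degrees, less where a joint would pass 70% of its speed; a pose out of reach is approached as far as the arm can. A call with a gripper value outside its range is refused whole. The fingers move at their own pace and stop on an object; the grip force is fixed at half the most. Time passes only in rows, so rows that repeat a pose let the fingers close. It gives the time, the measured TCP pose, the force, the opening and the grip force at its end, in the units of the state.
- r.sense(): the state, without advancing time (a new reading comes with each control period).
- r.capture(name): name is "scene" or "top"; returns a dict with "img" (384x512x3 uint8, red, green, blue), "camera_matrix" (3x3 intrinsics, pixels), "k1" (the pictures are not rectified: a ray, as slopes to the right and down, at radius r is drawn at 1 + k1 r^2 times it, then the intrinsics apply), "rvec" (rotation vector, rad) and "tvec" (3), from world to camera coordinates, as OpenCV has them. Camera axes: x right, y down, z forward; pixel columns grow to the right and rows downward; lengths in m; the calibration is good to about 2 mm. A picture is of the moment at which its call begins. There is no depth.
- r.finish_job(): hands the job in; it is judged then, once.
The state is a dict: "time_s": time; "joints": joint angles; "joint_velocities": joint speeds; "effort": joint torques, N m; "tcp_pos": TCP position; "ee_rot": TCP orientation; "wrist_force": force on the tool from outside, world axes, zero at the start; "moment": the same for the moment, N m; "gripper_width": opening from 0.0 (shut) to 1.0 (fully open); "gripper_force": force on a finger pad.
Only numpy, scipy, OpenCV 4.12 (cv2) and the standard library are available. Lean on these libraries where they do the work, as an engineer would, in place of code of your own. Each camera call takes 0.05 s, during which the arm holds its last target. There are 200 camera calls.

### The job

The little wizard figure stands too near the edge of its round wooden plinth. Nudge it across with light taps of the fingertips until it stands upright in the middle of the plinth top; only push it: do not pinch, lift or topple it. Do not shift either plinth, leave the knight and everything else as they are, and finish clear of the things.

Things in the scene. Friction and masses are not known exactly. Their poses are not given: they have to be found in the camera images.
- wizard: Grey wizard figure, pointed hat, 68 mm high, 60 g, loose. Origin: centre of its underside, z up. Foot: round disc 30 mm across, side upright from 1.5 to 8 mm above origin; all above it is within 13 mm of the axis. It stands on a 20 mm boss 1.5 mm high under the disc, so it rocks; pushed on the disc it slides, pushed higher it rocks or tips. Starts 13 to 19 mm off the round plinth's middle, any direction.
- round_plinth: Round turned wooden plinth, 45 mm high, 0.7 kg, loose, standing on the desk. Origin: centre of its underside; z up. Its top is a flat level disc 84 mm across at 45 mm above the origin, whose middle is straight above the origin; foot 90 mm across. Its yaw means nothing.
- square_plinth: Square wooden plinth, 90 x 90 mm at the foot, 45 mm high, 0.7 kg, loose, about 0.17 m or more from the round one and on either side of it. Origin: centre of its underside. Not to be moved.
- knight: Stout grey figure of a knight, 48 mm high, on a square foot of 32 mm, standing in the middle of the square plinth. Origin: centre of its underside. To be left alone.
- tweezers: steel tweezers lying flat, 118 mm long; a bystander, origin at the centre of its underside.
- dropper_bottle: small dropper bottle, 29 mm across, 88 mm high, standing; a bystander, origin at the centre of its underside.
- cutter: side cutters lying flat, 126 mm long; a bystander, origin at the centre of its underside.
- sanding_stick: flat sanding stick, 130 mm long; a bystander, origin at the centre of its underside.
- clip_stick: wooden stick with a clip, 152 mm long; a bystander, origin at the centre of its underside.
- part: small plastic model part, 18 x 42 x 11 mm; a bystander, origin at the centre of its underside.
- brush: thin brush, 152 mm long; a bystander, origin at the centre of its underside.
There are look-alikes about, which are no part of the job. What is shaped like the wizard but orange is not meant.

How it is judged:
By the outcome, as a careful person would: the job done as asked, in the order asked, and still so for the second after the job is handed in, with the robot touching nothing.
It also fails if it takes over 51 s, if anything falls off the work surface, if the arm or the gripper's body presses on something with over 40 N, if the wrist force passes 120 N, or if a joint passes its speed limit or range.

## Working session

There is one attempt and no reset: what is moved stays moved. The work goes in short steps, Python scripts to look and compute and a tool call to move; the robot and the scene stay as the last step left them, time stands still between calls to the robot, and variables do not carry over. Pictures are saved under pics/ and viewed, at most 10 in all, crops included, and the job is handed in when it is done.

Besides the shell and the picture viewer there is one more tool, called after ">>>" by a JSON object that holds its "op" and its "data". move_arm: Moves the arm, as the interface text tells. Its arguments: {"type":"object","properties":{"series":{"type":"array"}},"required":["series"]}

```bash
mkdir -p pics; cat > h.py <<'E'
import numpy as np, cv2
from station import r
def cap(n,f=None):
    c=r.capture(n)
    if f: cv2.imwrite(f'pics/{f}.png',cv2.cvtColor(c['img'],cv2.COLOR_RGB2BGR))
    return c
def ray(c,u,v):
    K=np.array(c['camera_matrix']);k=c['k1']
    p=np.array([(u-K[0,2])/K[0,0],(v-K[1,2])/K[1,1]]);q=p.copy()
    for _ in range(30): q=p/(1+k*(q@q))
    R=cv2.Rodrigues(np.array(c['rvec'],float))[0];t=np.array(c['tvec'],float).ravel()
    return -R.T@t, R.T@np.array([q[0],q[1],1])
def onz(c,u,v,z):
    o,d=ray(c,u,v); return o+d*(z-o[2])/d[2]
def proj(c,P):
    K=np.array(c['camera_matrix']);R=cv2.Rodrigues(np.array(c['rvec'],float))[0]
    X=R@np.array(P,float)+np.array(c['tvec'],float).ravel();q=X[:2]/X[2];q=q*(1+c['k1']*(q@q))
    return np.array([K[0,0]*q[0]+K[0,2],K[1,1]*q[1]+K[1,2]])
E
python3 - <<'E'
from h import *
a=cap('scene','s0');b=cap('top','t0')
for c in(a,b): print(ray(c,256,192),c['k1'],c['camera_matrix'])
s=r.sense();print(s['tcp_pos'],s['ee_rot'],s['time_s'])
E
```

```text
(array([-0.25480191, -0.28800212,  0.58437717]), array([ 0.71773193,  0.44445557, -0.53612444])) 0.043466230545877414 [[454.9077143    0.         253.70713682]
 [  0.         454.9077143  187.83352561]
 [  0.           0.           1.        ]]
(array([0.34714116, 0.20549647, 0.88669419]), array([ 0.19704073, -0.00800508, -0.98037394])) -0.1061181013914518 [[391.8272765    0.         257.83835883]
 [  0.         391.8272765  192.16665474]
 [  0.           0.           1.        ]]
[0.23326386 0.57931395 0.24660416] [[ 9.27547729e-01 -3.73704189e-01 -6.24179743e-04]
 [-3.73704698e-01 -9.27545970e-01 -1.80873428e-03]
 [ 9.69761705e-05  1.91094627e-03 -9.99998169e-01]] 0.1
```

View pics/s0.png

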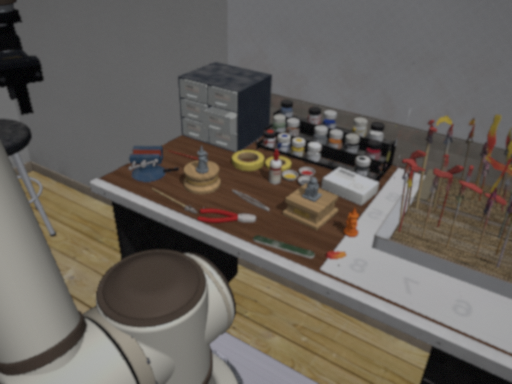

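View pics/t0.png

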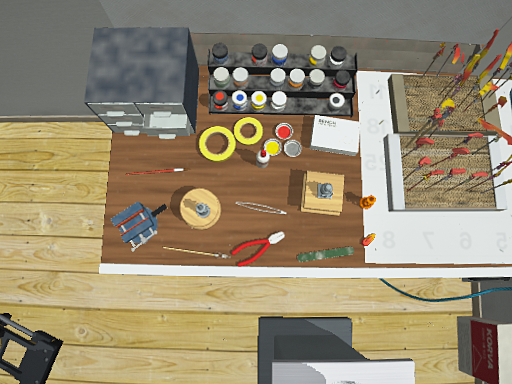

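The wizard candidates are the grey figure with the pointed hat on the round plinth, top (202,209) and scene (202,158), the grey figure on the square plinth, top (325,190), which is the knight, and the orange one, top (368,201), which is the decoy. The grey one on the round plinth fits. I'll confirm it in an enlarged crop and segment the plinth top.

```bash
python3 - <<'E'
from h import *
t=cv2.imread('pics/t0.png')[180:240,165:240];s=cv2.imread('pics/s0.png')[140:200,170:245]
cv2.imwrite('pics/c0.png',np.hstack([cv2.resize(i,(400,320),interpolation=cv2.INTER_CUBIC) for i in(t,s)]))
b=r.capture('top');a=r.capture('scene')
for c,(u,v) in((b,(200,208)),(a,(201,178))):print(onz(c,u,v,.045))
E
```

```text
[0.47875568 0.31982644 0.045     ]
[0.4450823  0.29597904 0.045     ]
```

View pics/c0.png

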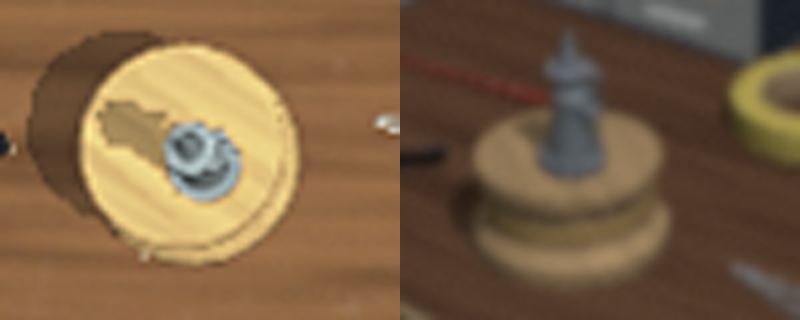

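The crop confirms it: grey pointed-hat figure, foot at about crop (205,163), displaced to the lower right of the top disc, whose centre is about crop (188,145).

```bash
cat >> h.py <<'E'
from scipy.optimize import least_squares
def big(c,u0,v0,n=80,s=6):
    i=c['img'][v0:v0+n,u0:u0+n]
    return cv2.resize(i,None,fx=s,fy=s,interpolation=cv2.INTER_CUBIC)
def topx(p,u0,v0,s=6): return (p+.5)/s-.5+np.array([u0,v0])
def fit(P,R,trim=None):
    f=lambda q:np.hypot(P[:,0]-q[0],P[:,1]-q[1])-R
    s=least_squares(f,P.mean(0)[:2],loss='soft_l1',f_scale=.0007);return s.x,np.abs(f(s.x)).mean()
def largest(m):
    cs=cv2.findContours(m.astype(np.uint8),cv2.RETR_EXTERNAL,cv2.CHAIN_APPROX_NONE)[0]
    return max(cs,key=cv2.contourArea)[:,0].astype(float)
def measure(c,u0,v0,plinth=True,dbg=None):
    I=big(c,u0,v0);hsv=cv2.cvtColor(I,cv2.COLOR_RGB2HSV)
    H,S,V=[hsv[...,k].astype(int) for k in range(3)]
    g=(H>80)&(H<130)&(S>20)&(V>60); g=cv2.morphologyEx(g.astype(np.uint8),cv2.MORPH_CLOSE,np.ones((7,7)))
    w=((H>12)&(H<30)&(S>60)&(V>(150 if plinth else 0))).astype(np.uint8)
    w=cv2.morphologyEx(w|g,cv2.MORPH_CLOSE,np.ones((25,25)))
    o=ray(c,256,192)[0][:2]; out={}
    for nm,m,z,R,sg in(('plinth',w,.045,.042,1),('wiz',g,.053,.015,-1)):
        C=largest(m);P=np.array([onz(c,*topx(p,u0,v0),z)[:2] for p in C])
        q=P.mean(0)
        for _ in range(5):
            d=(q-o)/np.linalg.norm(q-o);k=(P-q)@d*sg>(0.1*R)
            q,e=fit(P[k],R)
        out[nm]=q;print(nm,q.round(4),'res',round(e*1e3,2),k.sum())
        if dbg: cv2.drawContours(I,[C.astype(int)],-1,(255,0,0),1)
    if dbg: cv2.imwrite(f'pics/{dbg}.png',I[...,::-1])
    print('off mm',((out['wiz']-out['plinth'])*1e3).round(1));return out
E
python3 - <<'E'
from h import *
m=measure(r.capture('top'),160,168,dbg='d0')
a=r.capture('scene');K=big(a,165,135)
for z,R,c in((.045,.042,m['plinth']),(.053,.015,m['wiz']),(.0465,.015,m['wiz'])):
    L=np.array([proj(a,[c[0]+R*np.cos(t),c[1]+R*np.sin(t),z]) for t in np.linspace(0,6.28,60)])
    cv2.polylines(K,[((L-[165,135]+.5)*6-.5).astype(int)],True,(255,0,0),1)
D=cv2.imread('pics/d0.png');cv2.imwrite('pics/d1.png',cv2.resize(np.hstack([D,K[...,::-1]]),(800,400)))
E
```

```text
plinth [0.4818 0.3225] res 0.27 310
wiz [0.4742 0.3137] res 0.73 110
off mm [-7.6 -8.8]
```

View pics/d1.png

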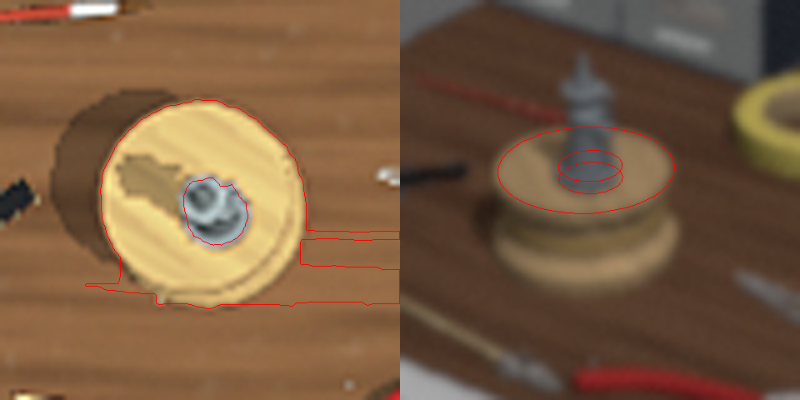

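Left: the plinth top outline is well traced and the wizard foot mask sits at (215,212). Right: the projected circles agree with the scene view to about half a pixel. I'll check the wizard's foot against the scene view independently.

```bash
cat >> h.py <<'E'
def overlay(c,u0,v0,n,s,circs):
    K=big(c,u0,v0,n,s)
    for x,y,z,R,col in circs:
        L=np.array([proj(c,[x+R*np.cos(t),y+R*np.sin(t),z]) for t in np.linspace(0,6.28,80)])
        cv2.polylines(K,[((L-[u0,v0]+.5)*s-.5).round().astype(int)],True,col,1)
    return K[...,::-1]
def wizscene(c,u0,v0):
    I=big(c,u0,v0);hsv=cv2.cvtColor(I,cv2.COLOR_RGB2HSV).astype(int)
    g=((hsv[...,0]>85)&(hsv[...,0]<135)|(hsv[...,1]<45)).astype(np.uint8)
    n,l,st,_=cv2.connectedComponentsWithStats(g);return I,l,st
E
python3 - <<'E'
from h import *
b=r.capture('top');a=r.capture('scene')
k=(255,0,0);G=(0,255,0)
cs=[(.4818,.3225,.045,.042,k),(.4742,.3137,.0535,.015,k),(.4742,.3137,.0465,.015,G)]
cv2.imwrite('pics/e0.png',np.hstack([overlay(b,175,183,50,8,cs),overlay(a,178,150,50,8,cs)]))
E
```

```text
(no output)
```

View pics/e0.png

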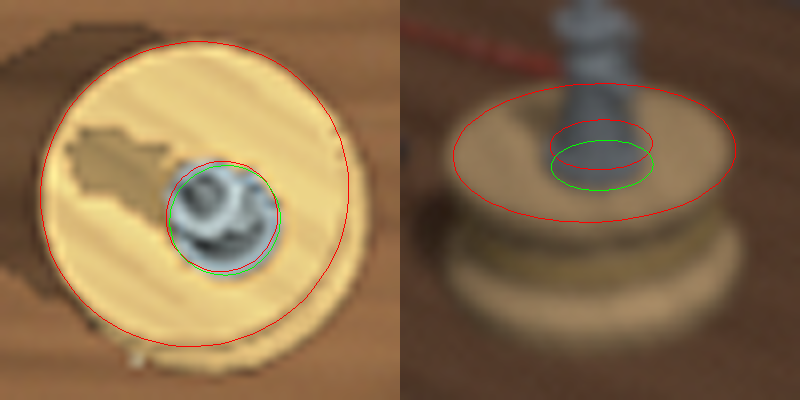

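The wizard stands about 13 mm from the plinth middle (about [0.4815, 0.3225]), towards the robot's right and near side, so it must go along the 48° heading. I'll use the fingertips slightly open as a two-edge cradle, pushing along tool +x at disc height. First I go above the start point.

>>> {"op": "move_arm", "data": {"series": [{"grip":0.2,"xyz":[310,190,0],"angular":[0,0,-1.221]},{"grip":0.2,"xyz":[310,190,0],"angular":[0,0,-1.221]},{"grip":0.2,"xyz":[310,190,0],"angular":[0,0,-1.221]},{"grip":0.2,"xyz":[310,190,0],"angular":[0,0,-1.221]},{"grip":0.2,"xyz":[310,190,0],"angular":[0,0,-1.221]},{"grip":0.2,"xyz":[310,190,0],"angular":[0,0,-1.221]},{"grip":0.2,"xyz":[310,190,0],"angular":[0,0,-1.221]},{"grip":0.2,"xyz":[310,190,0],"angular":[0,0,-1.221]},{"grip":0.2,"xyz":[310,190,0],"angular":[0,0,-1.221]},{"grip":0.2,"xyz":[310,190,0],"angular":[0,0,-1.221]}]}}

```text
time_s: 1.4
tcp_pos: [0.4505, 0.2868, 0.2477]
ee_rot: [[0.67, 0.742, 0.0], [0.742, -0.67, 0.0], [0.0, -0.0, -1.0]]
wrist_force: [0.4, -0.1, -0.3]
gripper_width: 0.227
gripper_force: 0.0
```

>>> {"op": "move_arm", "data": {"series": [{"grip":0.2,"xyz":[0,0,45],"angular":[0,0,0]},{"grip":0.2,"xyz":[0,0,90],"angular":[0,0,0]},{"grip":0.2,"xyz":[0,0,120],"angular":[0,0,0]},{"grip":0.2,"xyz":[0,0,140],"angular":[0,0,0]},{"grip":0.2,"xyz":[0,0,155],"angular":[0,0,0]},{"grip":0.2,"xyz":[0,0,165],"angular":[0,0,0]},{"grip":0.2,"xyz":[0,0,165],"angular":[0,0,0]},{"grip":0.2,"xyz":[0,0,165],"angular":[0,0,0]}]}}

```text
time_s: 2.2
tcp_pos: [0.4503, 0.2883, 0.0831]
ee_rot: [[0.669, 0.744, 0.001], [0.744, -0.669, 0.001], [0.001, 0.0, -1.0]]
wrist_force: [0.1, 0.6, 0.4]
gripper_width: 0.201
gripper_force: 0.0
```

```bash
python3 - <<'E'
from h import *
b=cap('top');a=cap('scene')
k=(255,0,0);G=(0,255,0)
cs=[(.4815,.3225,.045,.042,k)]
cv2.imwrite('pics/e1.png',np.hstack([overlay(b,175,183,50,8,cs),overlay(a,178,150,50,8,cs)]))
s=r.sense();print(s['tcp_pos'],s['wrist_force'],s['gripper_width'])
E
```

```text
[0.45045143 0.28840869 0.08358079] [-0.13730601  0.21351396 -0.02590235] 0.19750726149347375
```

View pics/e1.png

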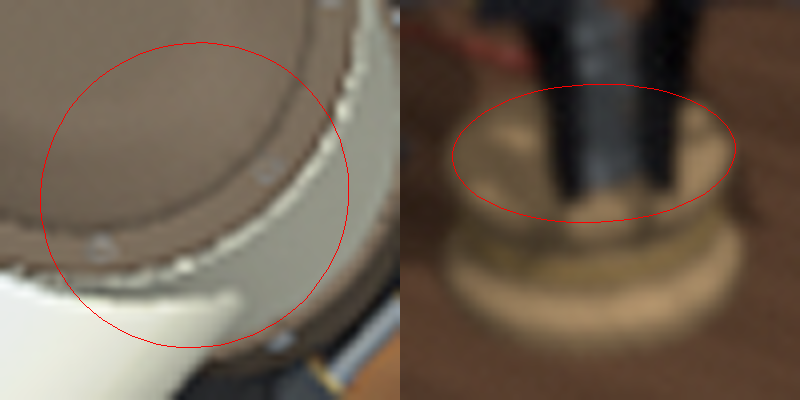

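The scene view shows the wizard standing centred in the gap between the fingers, at about (605,170). Next I descend to disc height and approach.

>>> {"op": "move_arm", "data": {"series": [{"grip":0.2,"xyz":[0,0,5],"angular":[0,0,0]},{"grip":0.2,"xyz":[0,0,10],"angular":[0,0,0]},{"grip":0.2,"xyz":[0,0,10],"angular":[0,0,0]},{"grip":0.2,"xyz":[2,0,10],"angular":[0,0,0]},{"grip":0.2,"xyz":[4,0,10],"angular":[0,0,0]},{"grip":0.2,"xyz":[6,0,10],"angular":[0,0,0]},{"grip":0.2,"xyz":[8,0,10],"angular":[0,0,0]},{"grip":0.2,"xyz":[8,0,10],"angular":[0,0,0]}]}}

```text
time_s: 3.1
tcp_pos: [0.4557, 0.294, 0.0726]
ee_rot: [[0.669, 0.743, 0.0], [0.743, -0.669, 0.0], [0.0, 0.0, -1.0]]
wrist_force: [-0.1, 0.6, 0.1]
gripper_width: 0.202
gripper_force: 0.0
```

>>> {"op": "move_arm", "data": {"series": [{"grip":0.2,"xyz":[1,0,-0.7],"angular":[0,0,0]},{"grip":0.2,"xyz":[2,0,-0.7],"angular":[0,0,0]},{"grip":0.2,"xyz":[3,0,-0.7],"angular":[0,0,0]},{"grip":0.2,"xyz":[4,0,-0.7],"angular":[0,0,0]},{"grip":0.2,"xyz":[5,0,-0.7],"angular":[0,0,0]},{"grip":0.2,"xyz":[6,0,-0.7],"angular":[0,0,0]},{"grip":0.2,"xyz":[7,0,-0.7],"angular":[0,0,0]},{"grip":0.2,"xyz":[8,0,-0.7],"angular":[0,0,0]},{"grip":0.2,"xyz":[9,0,-0.7],"angular":[0,0,0]},{"grip":0.2,"xyz":[10,0,-0.7],"angular":[0,0,0]}]}}

```text
time_s: 4.1
tcp_pos: [0.4621, 0.3012, 0.0732]
ee_rot: [[0.669, 0.743, -0.0], [0.743, -0.669, -0.0], [-0.0, -0.0, -1.0]]
wrist_force: [-0.4, -0.1, 0.6]
gripper_width: 0.201
gripper_force: 0.2
```

```bash
python3 - <<'E'
from h import *
z=[]
for _ in range(4):
    a=cap('scene');z.append(r.sense()['tcp_pos'])
print(np.mean(z,0),np.std(z,0),r.sense()['wrist_force'])
k=(255,0,0)
cv2.imwrite('pics/e2.png',overlay(a,178,135,60,8,[(.4815,.3225,.045,.042,k)]))
E
```

```text
[0.46217686 0.30123462 0.07324892] [4.73805143e-05 3.74947288e-05 5.26734482e-06] [ 0.26336452  0.30452789 -0.08511311]
```

View pics/e2.png

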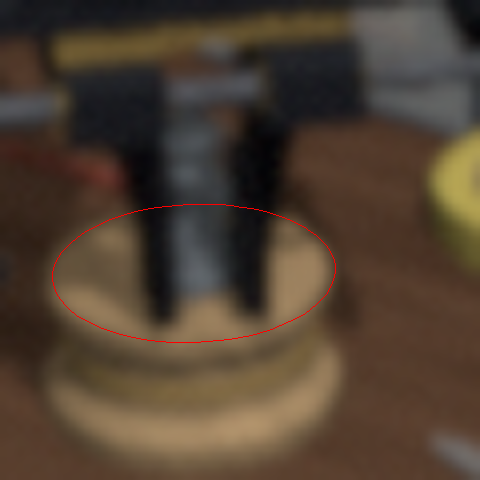

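The wizard is upright between the fingers at about (200,250), the plinth has not moved, and forces are nil. Next I push 5 mm more, back off and lift.

>>> {"op": "move_arm", "data": {"series": [{"grip":0.2,"xyz":[1,0,0],"angular":[0,0,0]},{"grip":0.2,"xyz":[2,0,0],"angular":[0,0,0]},{"grip":0.2,"xyz":[3,0,0],"angular":[0,0,0]},{"grip":0.2,"xyz":[4,0,0],"angular":[0,0,0]},{"grip":0.2,"xyz":[5,0,0],"angular":[0,0,0]},{"grip":0.2,"xyz":[5,0,0],"angular":[0,0,0]},{"grip":0.2,"xyz":[5,0,0],"angular":[0,0,0]}]}}

```text
time_s: 5.0
tcp_pos: [0.4655, 0.3049, 0.0733]
ee_rot: [[0.669, 0.743, 0.0], [0.743, -0.669, 0.0], [0.0, -0.0, -1.0]]
wrist_force: [0.5, 0.7, 0.0]
gripper_width: 0.2
gripper_force: 0.0
```

>>> {"op": "move_arm", "data": {"series": [{"grip":0.2,"xyz":[-2,0,0],"angular":[0,0,0]},{"grip":0.2,"xyz":[-8,0,0],"angular":[0,0,0]},{"grip":0.2,"xyz":[-20,0,-2],"angular":[0,0,0]},{"grip":0.2,"xyz":[-20,0,-40],"angular":[0,0,0]},{"grip":0.2,"xyz":[-20,0,-85],"angular":[0,0,0]},{"grip":0.2,"xyz":[-20,50,-100],"angular":[0,0,0]},{"grip":0.2,"xyz":[-20,100,-100],"angular":[0,0,0]},{"grip":0.2,"xyz":[-20,150,-100],"angular":[0,0,0]},{"grip":0.2,"xyz":[-20,200,-100],"angular":[0,0,0]},{"grip":0.2,"xyz":[-20,200,-100],"angular":[0,0,0]}]}}

```text
time_s: 6.0
tcp_pos: [0.603, 0.1519, 0.1728]
ee_rot: [[0.673, 0.739, 0.0], [0.739, -0.673, -0.001], [-0.0, 0.001, -1.0]]
wrist_force: [-0.6, -0.5, 0.5]
gripper_width: 0.196
gripper_force: 0.0
```

```bash
python3 - <<'E'
from h import *
b=cap('top');a=cap('scene')
k=(255,0,0);G=(0,255,0)
m=measure(b,160,168)
cs=[(.4815,.3225,.045,.042,k),(*m['wiz'],.0465,.015,G)]
cv2.imwrite('pics/e3.png',np.hstack([overlay(b,175,183,50,8,cs),overlay(a,178,150,50,8,cs)]))
print(r.sense()['tcp_pos'],r.sense()['time_s'])
E
```

```text
h.py:26: RuntimeWarning: Mean of empty slice.
  s=least_squares(f,P.mean(0)[:2],loss='soft_l1',f_scale=.0007);return s.x,np.abs(f(s.x)).mean()
  ret = um.true_divide(
Traceback (most recent call last):
  File "h.py", line 42, in measure
    q,e=fit(P[k],R)
        ~~~^^^^^^^^
  File "h.py", line 26, in fit
    s=least_squares(f,P.mean(0)[:2],loss='soft_l1',f_scale=.0007);return s.x,np.abs(f(s.x)).mean()
ValueError: Initial guess is outside of provided bounds
```

>>> {"op": "move_arm", "data": {"series": [{"grip":0.2,"xyz":[-50,5,-30],"angular":[0,0,0]},{"grip":0.2,"xyz":[-90,10,-60],"angular":[0,0,0]},{"grip":0.2,"xyz":[-130,15,-80],"angular":[0,0,0]},{"grip":0.2,"xyz":[-170,20,-80],"angular":[0,0,0]},{"grip":0.2,"xyz":[-210,25,-80],"angular":[0,0,0]},{"grip":0.2,"xyz":[-250,25,-80],"angular":[0,0,0]},{"grip":0.2,"xyz":[-250,25,-80],"angular":[0,0,0]}]}}

```text
time_s: 6.8
tcp_pos: [0.4476, -0.0479, 0.2535]
ee_rot: [[0.67, 0.743, -0.001], [0.743, -0.67, 0.001], [-0.0, -0.001, -1.0]]
wrist_force: [0.9, 0.4, 0.1]
gripper_width: 0.2
gripper_force: 0.0
```

```bash
python3 - <<'E'
from h import *
b=cap('top');a=cap('scene')
k=(255,0,0);G=(0,255,0)
print(r.sense()['tcp_pos'],r.sense()['time_s'])
try: m=measure(b,160,168)['wiz']
except Exception as e: print(e); m=[.4815,.3225]
cs=[(.4815,.3225,.045,.042,k),(*m,.0465,.015,G)]
cv2.imwrite('pics/e3.png',np.hstack([overlay(b,175,183,50,8,cs),overlay(a,178,150,50,8,cs)]))
E
```

```text
[ 0.45086808 -0.04615553  0.25376211] 6.9
plinth [0.4815 0.3221] res 0.39 309
wiz [0.4816 0.3217] res 0.81 111
off mm [ 0.  -0.4]
```

View pics/e3.png

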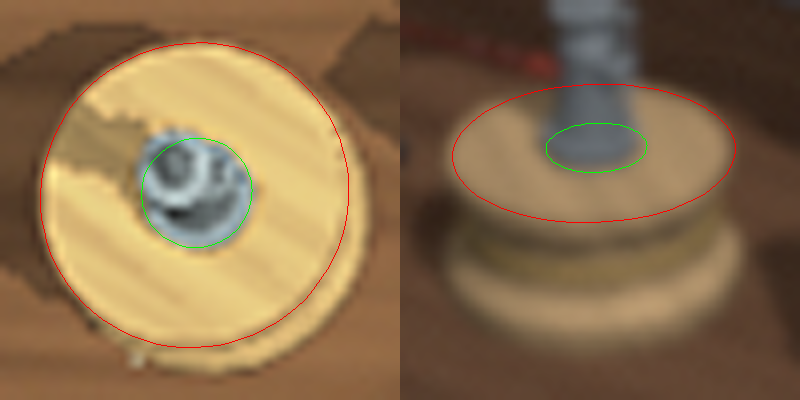

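```bash
cat >> h.py <<'E'
def prof(c,z,d,ts,ctr=(.4815,.3225),w=.003):
    d=np.array(d);n=np.array([-d[1],d[0]]);o=[]
    for t in ts:
        P=[proj(c,[*(np.array(ctr)+t*d+s*n),z]) for s in np.linspace(-w,w,7)]
        m=np.array(P,np.float32)
        o.append(cv2.remap(c['img'],m[None,:,0],m[None,:,1],cv2.INTER_LINEAR)[0].mean(0))
    return np.array(o).astype(int)
E
python3 - <<'E'
from h import *
b=cap('top');a=cap('scene')
for nm,c in(('top',b),('scene',a)):
    o=ray(c,256,192)[0][:2];v=np.array([.4815,.3225])-o;v/=np.linalg.norm(v);n=[-v[1],v[0]]
    print(nm,v.round(2))
    for l,d,z,ts in(('view',v,.045,range(-52,-29)),('view',v,.045,range(34,52)),('perp',n,.045,range(-52,-34)),('perp',n,.045,range(34,52)),('wizview',v,.0465,range(-24,-5)),('wizperp',n,.05,range(-22,-7)),('wizperp',n,.05,range(8,23))):
        p=prof(c,z,d,np.array(ts)/1e3);print(l,' '.join(f'{t}:{q[0]}/{q[2]}' for t,q in zip(ts,p)))
E
```

```text
top [0.75 0.66]
view -52:141/67 -51:144/72 -50:162/85 -49:188/101 -48:207/112 -47:216/117 -46:217/116 -45:214/115 -44:206/111 -43:195/105 -42:189/102 -41:195/105 -40:211/113 -39:222/121 -38:225/124 -37:224/123 -36:223/122 -35:222/121 -34:222/121 -33:222/122 -32:222/122 -31:222/121 -30:221/121
view 34:223/122 35:222/122 36:223/121 37:224/122 38:227/124 39:228/124 40:219/118 41:193/102 42:153/80 43:114/58 44:90/44 45:82/40 46:84/41 47:87/42 48:88/43 49:89/44 50:91/44 51:91/45
perp -52:93/45 -51:91/45 -50:92/45 -49:97/47 -48:106/50 -47:114/54 -46:120/55 -45:123/57 -44:128/61 -43:144/72 -42:173/90 -41:203/109 -40:226/124 -39:234/132 -38:235/134 -37:234/133 -36:231/130 -35:228/127
perp 34:226/126 35:225/124 36:225/124 37:227/126 38:231/129 39:232/129 40:222/121 41:193/104 42:151/80 43:115/59 44:101/48 45:105/48 46:116/53 47:125/58 48:130/61 49:133/63 50:136/64 51:138/65
wizview -24:220/120 -23:220/120 -22:221/120 -21:223/121 -20:224/120 -19:222/118 -18:209/117 -17:186/122 -16:163/137 -15:151/158 -14:153/173 -13:154/176 -12:148/165 -11:134/147 -10:118/128 -9:106/115 -8:98/107 -7:95/104 -6:
[... 1035 characters left out ...]
37:164/99 38:163/99 39:161/97 40:158/95 41:150/90 42:143/86 43:131/77 44:117/67 45:107/60 46:100/54 47:94/49 48:94/48 49:94/48 50:94/48 51:94/49
wizview -24:160/98 -23:159/98 -22:157/98 -21:156/98 -20:155/98 -19:151/98 -18:147/98 -17:143/98 -16:139/98 -15:135/98 -14:129/98 -13:124/98 -12:118/99 -11:112/99 -10:109/100 -9:106/101 -8:104/103 -7:101/104 -6:99/105
wizperp -22:165/100 -21:165/100 -20:166/100 -19:166/100 -18:164/101 -17:162/102 -16:158/103 -15:153/104 -14:143/105 -13:132/106 -12:123/108 -11:114/108 -10:107/109 -9:104/108 -8:101/109
wizperp 8:91/100 9:91/99 10:92/99 11:93/99 12:96/98 13:99/96 14:104/94 15:113/91 16:122/89 17:133/90 18:144/92 19:153/95 20:161/99 21:167/101 22:169/102
```

Relative to the plinth, the foot is about 2 mm short along the push direction and centred sideways to about 0.5 mm, and the plinth is unmoved. One more light tap to TCP [0.467, 0.3065] should finish it.

>>> {"op": "move_arm", "data": {"series": [{"grip":0.2,"xyz":[37,-34,0],"angular":[0,0,0]},{"grip":0.2,"xyz":[74,-67,0],"angular":[0,0,0]},{"grip":0.2,"xyz":[111,-100,0],"angular":[0,0,0]},{"grip":0.2,"xyz":[148,-133,0],"angular":[0,0,0]},{"grip":0.2,"xyz":[185,-166,0],"angular":[0,0,0]},{"grip":0.2,"xyz":[220,-198,0],"angular":[0,0,0]},{"grip":0.2,"xyz":[249,-224,0],"angular":[0,0,0]},{"grip":0.2,"xyz":[249,-224,0],"angular":[0,0,0]},{"grip":0.2,"xyz":[249,-224,40],"angular":[0,0,0]},{"grip":0.2,"xyz":[249,-224,80],"angular":[0,0,0]}]}}

```text
time_s: 8.0
tcp_pos: [0.4521, 0.2905, 0.1728]
ee_rot: [[0.667, 0.745, 0.002], [0.745, -0.667, 0.002], [0.003, -0.0, -1.0]]
wrist_force: [0.2, 0.3, -0.7]
gripper_width: 0.199
gripper_force: 0.0
```

>>> {"op": "move_arm", "data": {"series": [{"grip":0.2,"xyz":[0,0,30],"angular":[0,0,0]},{"grip":0.2,"xyz":[0,0,60],"angular":[0,0,0]},{"grip":0.2,"xyz":[0,0,80],"angular":[0,0,0]},{"grip":0.2,"xyz":[0,0,90],"angular":[0,0,0]},{"grip":0.2,"xyz":[0,0,90],"angular":[0,0,0]},{"grip":0.2,"xyz":[0,0,90],"angular":[0,0,0]},{"grip":0.2,"xyz":[0,0,90],"angular":[0,0,0]}]}}

```text
time_s: 8.7
tcp_pos: [0.4527, 0.2894, 0.0845]
ee_rot: [[0.668, 0.744, 0.002], [0.744, -0.668, 0.002], [0.003, 0.0, -1.0]]
wrist_force: [-0.2, 0.0, 0.0]
gripper_width: 0.198
gripper_force: 0.0
```

>>> {"op": "move_arm", "data": {"series": [{"grip":0.2,"xyz":[0,-0.7,6],"angular":[0,0,0]},{"grip":0.2,"xyz":[0,-0.7,11],"angular":[0,0,0]},{"grip":0.2,"xyz":[3,-0.7,11],"angular":[0,0,0]},{"grip":0.2,"xyz":[6,-0.7,11],"angular":[0,0,0]},{"grip":0.2,"xyz":[9,-0.7,11],"angular":[0,0,0]},{"grip":0.2,"xyz":[12,-0.7,11],"angular":[0,0,0]},{"grip":0.2,"xyz":[14,-0.7,11],"angular":[0,0,0]},{"grip":0.2,"xyz":[16,-0.7,11],"angular":[0,0,0]},{"grip":0.2,"xyz":[16,-0.7,11],"angular":[0,0,0]},{"grip":0.2,"xyz":[16,-0.7,11],"angular":[0,0,0]}]}}

```text
time_s: 9.7
tcp_pos: [0.4622, 0.3008, 0.0722]
ee_rot: [[0.669, 0.743, -0.0], [0.743, -0.669, -0.0], [-0.0, -0.0, -1.0]]
wrist_force: [-0.6, 0.4, -0.3]
gripper_width: 0.204
gripper_force: 0.0
```

>>> {"op": "move_arm", "data": {"series": [{"grip":0.2,"xyz":[1,0,-0.8],"angular":[0,0,0]},{"grip":0.2,"xyz":[2,0,-1],"angular":[0,0,0]},{"grip":0.2,"xyz":[3,0,-1],"angular":[0,0,0]},{"grip":0.2,"xyz":[4,0,-1],"angular":[0,0,0]},{"grip":0.2,"xyz":[5,0,-1],"angular":[0,0,0]},{"grip":0.2,"xyz":[6,0,-1],"angular":[0,0,0]},{"grip":0.2,"xyz":[7,0,-1],"angular":[0,0,0]},{"grip":0.2,"xyz":[7.5,0,-1],"angular":[0,0,0]},{"grip":0.2,"xyz":[7.5,0,-1],"angular":[0,0,0]}]}}

```text
time_s: 10.6
tcp_pos: [0.4673, 0.3065, 0.0732]
ee_rot: [[0.669, 0.743, -0.0], [0.743, -0.669, -0.0], [-0.0, 0.0, -1.0]]
wrist_force: [-0.2, 0.1, 0.5]
gripper_width: 0.196
gripper_force: 0.1
```

>>> {"op": "move_arm", "data": {"series": [{"grip":0.2,"xyz":[-2,0,0],"angular":[0,0,0]},{"grip":0.2,"xyz":[-8,0,0],"angular":[0,0,0]},{"grip":0.2,"xyz":[-20,0,-2],"angular":[0,0,0]},{"grip":0.2,"xyz":[-24,0,-40],"angular":[0,0,0]},{"grip":0.2,"xyz":[-24,0,-85],"angular":[0,0,0]},{"grip":0.2,"xyz":[-24,0,-130],"angular":[0,0,0]},{"grip":0.2,"xyz":[-24,0,-180],"angular":[0,0,0]},{"grip":0.2,"xyz":[-24,0,-180],"angular":[0,0,0]}]}}

```text
time_s: 11.4
tcp_pos: [0.4536, 0.2903, 0.2614]
ee_rot: [[0.668, 0.744, 0.012], [0.744, -0.668, 0.011], [0.016, 0.002, -1.0]]
wrist_force: [-0.3, 0.7, -0.0]
gripper_width: 0.2
gripper_force: 0.0
```

>>> {"op": "move_arm", "data": {"series": [{"grip":0.2,"xyz":[-37,34,0],"angular":[0,0,0]},{"grip":0.2,"xyz":[-74,67,0],"angular":[0,0,0]},{"grip":0.2,"xyz":[-111,100,0],"angular":[0,0,0]},{"grip":0.2,"xyz":[-148,133,0],"angular":[0,0,0]},{"grip":0.2,"xyz":[-185,166,0],"angular":[0,0,0]},{"grip":0.2,"xyz":[-220,198,0],"angular":[0,0,0]},{"grip":0.2,"xyz":[-249,224,0],"angular":[0,0,0]},{"grip":0.2,"xyz":[-249,224,0],"angular":[0,0,0]},{"grip":0.2,"xyz":[-249,224,0],"angular":[0,0,0]}]}}

```text
time_s: 12.3
tcp_pos: [0.4503, -0.0473, 0.253]
ee_rot: [[0.671, 0.742, -0.0], [0.742, -0.671, 0.0], [0.0, -0.0, -1.0]]
wrist_force: [-0.3, 0.1, 0.0]
gripper_width: 0.199
gripper_force: 0.0
```

```bash
python3 - <<'E'
from h import *
b=cap('top');a=cap('scene')
k=(255,0,0);G=(0,255,0)
print(r.sense()['tcp_pos'],r.sense()['time_s'])
cs=[(.4815,.3225,.045,.042,k),(.4815,.3225,.0465,.015,G)]
cv2.imwrite('pics/e4.png',np.hstack([overlay(b,175,183,50,8,cs),overlay(a,178,150,50,8,cs)]))
v=np.array([.75,.66]);n=[-.66,.75]
for l,d,z,ts in(('view',v,.045,range(-46,-38)),('view',v,.045,range(38,46)),('wizview',v,.0465,range(-22,-8)),('wizperp',n,.05,range(-20,-9)),('wizperp',n,.05,range(10,21))):
    p=prof(b,z,d,np.array(ts)/1e3);print(l,' '.join(f'{t}:{q[0]}/{q[2]}' for t,q in zip(ts,p)))
E
```

```text
[ 0.45084101 -0.04586906  0.2531454 ] 12.4
view -46:217/117 -45:214/115 -44:206/110 -43:194/104 -42:189/101 -41:196/105 -40:211/114 -39:222/121
view 38:228/124 39:229/125 40:221/119 41:195/103 42:154/81 43:116/59 44:90/44 45:82/40
wizview -22:220/120 -21:221/121 -20:221/121 -19:223/121 -18:225/121 -17:227/121 -16:224/118 -15:209/117 -14:183/125 -13:163/145 -12:156/166 -11:154/175 -10:148/168 -9:134/149
wizperp -20:231/128 -19:233/128 -18:234/129 -17:231/131 -16:218/139 -15:194/146 -14:162/147 -13:137/145 -12:125/142 -11:130/147 -10:138/153
wizperp 10:121/136 11:145/164 12:157/172 13:166/161 14:176/138 15:192/121 16:212/117 17:227/124 18:234/131 19:235/134 20:233/133
```

View pics/e4.png

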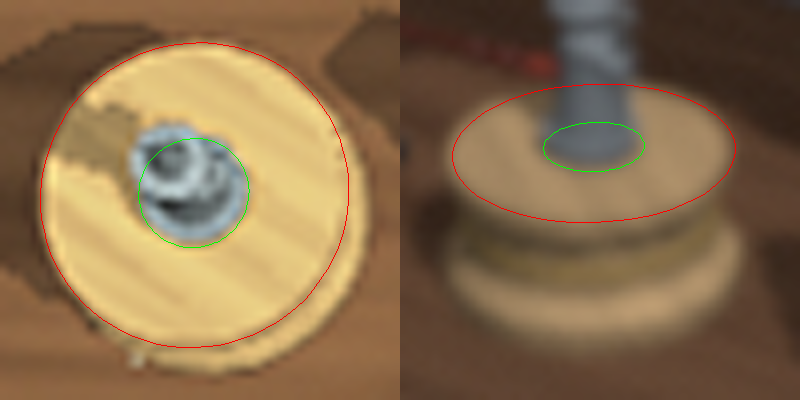

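The foot is now within about 1 mm of the middle and upright at (190,190). The plinth edges are unchanged and the arm is clear, so I'm handing in.

```bash
python3 -c "
from station import r
print(r.finish_job())"
```

```text
the job is handed in; nothing more can be done
None
```

The wizard stands upright within about 1 mm of the middle of the round plinth by the camera measurements; that plinth did not shift, the arm finished clear of everything, and the job was handed in at about 12.4 s.

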